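Open the spray-can cage and hold its gate wide

ROBOT

A 7-joint arm with a two-finger parallel gripper is mounted at the origin on the work surface. World frame = base frame: x ahead of the robot, y to its left, z up, the work surface at z = 0. Lengths are in mm, angles in rad, forces in N, time in s.
With the tool pointing down it reaches from about 350 to 900 mm from the base axis. Payload 19.9 kg.
Tool frame: the origin (TCP) lies midway between the tips of the shut fingers; the grasp point (between the pads) lies 19 mm behind it; z points along the fingers, y is the direction in which the jaws open and shut (so a half turn about z gives the same grasp; the last joint's range is limited). The gripper opens to 85 mm and grips with 20 to 120 N. Pads are 22 mm wide; open, the fingers measure 114 mm over their backs; the gripper's body (76 mm by 85 mm) begins 54 mm behind the grasp point. The pads swing forward as they close: fully open they stand 13 mm farther back than shut.
Start: joints at [-1.365, 0.417, -0.01, 1.614, 0.005, 1.111, -0.053], TCP at [153.285, 605.892, 231.26] pointing down, gripper open.
Joint ranges: [-2.81, 2.81], [-0.39, 2.02], [-1.27, 1.25], [0.06, 2.57], [-1.19, 4.33], [0.19, 2], [-2.82, 2.82]. Speed limits (rad/s): [1.89, 1.89, 2.39, 2.39, 3.01, 3.01, 3.01].

INTERFACE

Orientations are given as a unit quaternion [x, y, z, w].
In Python, from bench import manip gives the robot as it stands. The module is installed in compiled form; this text tells all that it offers.
- The arm moves only by the shell command python3 -m inch 'ROWS'. ROWS is JSON, a list of rows, each a list of 3 entries, a list of its own where there are three numbers: the shift along the tool's x, y, z as a fraction of full scale, then the turn, a rotation vector about the tool's x, y, z as a fraction of full scale, then the closure, from -1 (fully open) to 1 (shut), so that 0 is half open. In form: [[[dx, dy, dz], [ax, ay, az], jaw], ...]. A call has 1 to 10 rows; each row shifts and turns the commanded pose from where the row before left it, along the tool's axes as they then stand; what a row does not reach is not made up. Full scale, the value 1, is 0.02 m for a shift and 0.12 rad for a turn. A row lasts 1/12 s, in which the tool goes at most 41.7 mm and 7.16 degrees, less where a joint would pass 70% of its speed; a pose out of reach is approached as far as the arm can. A call with a number of a shift or a turn outside -1 to 1 is refused whole. A call with a gripper value outside its range is refused whole. The fingers move at their own pace and stop on an object; the grip force is fixed at half the most. Time passes only in rows, so rows that do not move let the fingers close. It gives the time, the measured TCP pose, the force and the opening at its end, in the units of the state.
- manip.state(): the state, without advancing time (a new reading comes with each control period).
- manip.get_image(name): name is "side" or "top" or "wrist"; returns a dict with "image" (480x640x3 uint8, red, green, blue), "fx", "fy", "cx", "cy" (pixels), "position" and "orientation" of the camera in the world. Camera axes: x right, y down, z forward; pixel columns grow to the right and rows downward; lengths in mm; the calibration is good to about 2 mm. A picture is of the moment at which its call begins. There is no depth.
- manip.hand_in(): hands the job in, once; it reports no verdict.
The state is a dict: "time": time; "joint_pos": joint angles; "dq": joint speeds; "tau": joint torques, N m; "ee_pos": TCP position; "ee_rot": TCP orientation; "contact_force": force on the tool from outside, world axes, zero at the start; "wrist_torque": the same for the moment, N m; "width": finger opening in mm.
Only numpy, scipy, OpenCV 4.12 (cv2) and the standard library are available. Lean on these libraries where they do the work, as an engineer would, in place of code of your own. Each camera call takes 0.05 s, during which the arm holds its last target.

TASK

Open the small bench cage that keeps the spray cans: squeeze the yellow catch first, then the red one (each all the way, pinching its coloured tab towards its black post), then take the gate by its orange handle and swing it out past its detent until it stands about square to the cage front. The gate has a closing spring, so finish while still holding the gate by the handle, wide open and still; do not let go. Leave the cans, the jar, the tape roll and the ink knife undisturbed.

Things in the scene. Friction and masses are not known exactly. Their poses are not given: they have to be found in the camera images.
- cage: Grey steel bench cage, open top, 270 x 180 x 155 mm (w, d, h), fixed to the bench. Origin: at bench height below the middle of the closed gate; x points from the gate into the cage (away from the robot), y left along the gate, z up. A header plate along the top front (top at 155 mm) carries two catches 120 mm apart, their middles 45 mm behind the gate's plane. Which colour is left varies.
- yellow_catch (a joint): How far the yellow catch's tab has been squeezed, m: 0 to 0.004 at the start, 0.018 fully squeezed, released from 0.012. The tab slides along the cage's +y, towards its black post, against about 3 N of friction, and stays where it is left. The hook on its arm bars a lug of the gate until about 0.009.
- yellow_tab (a point): Middle of the yellow tab at grip height, 33 mm above the header: an upright block 22 mm (cage x) by 10 mm (cage y), top 50 mm above the header. At joint 0 its centre is 46 mm to the -y of the post's centre (56 mm over the outer faces, 38 mm when fully squeezed). A low hook arm, at most 14 mm above the header, runs forward from its foot.
- yellow_post (a point): Middle, at the same height, of the yellow catch's black post, 22 by 10 mm, top 50 mm above the header. It is fixed and does not give. Squeeze with one finger outside (+y of) this post and the other outside (-y of) the tab: only the tab moves, and the fully squeezed pair is centred 14 mm to the -y of the post's middle.
- red_catch (a joint): The same for the red catch: 0 to 0.004 at the start, 0.018 fully squeezed, released from 0.012.
- red_tab (a point): The red catch's sliding tab: same size, place and direction as for the yellow one.
- red_post (a point): The red catch's fixed black post: same as for the yellow one.
- gate (a joint): Angle of the blue barred gate, rad: 0 shut, grows as it swings towards the robot (anticlockwise from above), stop at 1.75. The catches bar it at 0. A sprung roller detent resists from about 0.35 to 0.65 (3 to 5 N at the handle); a closing spring (about 2 N at the handle) takes a gate let go back to about 0.9. Square to the cage front is 1.57; 1.3 or more is wide.
- gate_handle (a point): Grip point of the gate's handle, an upright round post 16 mm thick with an orange sleeve from 147 to 207 mm above the bench; the point is on its axis at 182 mm. It stands 45 mm in front of the gate's plane and 157 mm from the hinge axis, on a bracket at 118 mm, clear all round at grip height. Being round, it may turn between the fingers.
- gate_hinge (a point): Point on the gate's upright hinge axis, at the handle's height, at the right end of the gate seen from the robot. The handle travels a level circle of 157 mm radius about it, from in front of the gate round towards the robot and to the right.
- can_teal: small teal spray can, 51 mm thick, 140 mm high, standing inside the cage; origin at the middle of its foot. Leave it alone.
- can_cream: small cream spray can, 51 mm thick, 140 mm high, standing inside the cage; origin at the middle of its foot. Leave it alone.
- can_crimson: small crimson spray can, 51 mm thick, 140 mm high, standing inside the cage; origin at the middle of its foot. Leave it alone.
- can_black: small black spray can, 51 mm thick, 140 mm high, standing on the bench to the left of the cage; origin at the middle of its foot. Leave it alone.
- ink_jar: Ink jar with black lid and red label, 68 mm thick, 85 mm high, standing to the right of the cage; origin at the middle of its foot. Leave it alone.
- tape_roll: Roll of brown tape, 96 mm across, 25 mm high, lying in front of the cage to the left; origin at the middle of its underside. Leave it alone.
- ink_knife: Ink knife (spatula) 200 mm long, lying flat in front of the cage to the right; origin near its middle. Leave it alone.

How it is judged:
By the outcome, as a careful person would: the job done as asked, in the order asked, and still so for the second after the job is handed in, while the arm keeps its last pose, push and grip.
It also fails if it takes over 53 s, if anything falls off the work surface, if the arm or the gripper's body presses on something with over 40 N, if the wrist force passes 120 N, or if a joint passes its speed limit or range.

## Working session

There is one attempt and no reset: what is moved stays moved. The work goes in short steps, Python scripts to look and compute and a shell command to move; the robot and the scene stay as the last step left them, time stands still between calls to the robot, and variables do not carry over. Pictures are saved under pics/ and viewed, and the job is handed in when it is done.

```bash
mkdir -p pics; python3 - <<'E'
from bench import manip
import cv2
s=manip.state(); print({k:(v if not hasattr(v,'tolist') else v.tolist()) for k,v in s.items()})
for n in ["side","top","wrist"]:
    d=manip.get_image(n); cv2.imwrite(f"pics/{n}0.png",cv2.cvtColor(d["image"],cv2.COLOR_RGB2BGR)); print(n,{k:v for k,v in d.items() if k!="image"})
E
```

```text
{'time': 0.0, 'joint_pos': [-1.3644940028600074, 0.4179580446575081, -0.010305162097059322, 1.6141818405917225, 0.004702668981719555, 1.1106835915653797, -0.053016406084415525], 'dq': [-0.0030481317583561174, -0.001660731586917776, 0.0002056152611934688, -0.00029376093913201993, 0.0016894780203300425, -0.00024571047247065315, -0.00032853258434748417], 'tau': [-0.0031028159719426185, -86.44641637802124, 0.676895510405302, -43.49180817604065, 0.018955852137878537, 0.0072710840322542936, 3.434950031078188e-05], 'ee_pos': [153.22099962619035, 605.5700607914573, 230.66697564409216], 'ee_rot': [0.12358683548004826, 0.9923335778946974, -0.0006028765840787469, -2.8610494910340234e-05], 'contact_force': [-0.39220688897395434, 0.6047363880301243, 0.6358860649033129], 'wrist_torque': [-0.021152191786342606, -0.017015713568012274, -0.007597270647150816], 'width': 85.25032427300297}
side {'fx': 596.4329100974688, 'fy': 596.4329100974688, 'cx': 304.34097112121617, 'cy': 232.55077554959473, 'position': array([ 221.66963231, -921.27596338,  806.45519472]), 'orientation': array([ 0.86794682, -0.16792544,  0.09303829, -0.45805375])}
top {'fx': 441.9904081201863, 'fy': 441.9904081201863, 'cx': 317.68454830395865, 'cy': 234.2243433176582, 'position': array([ 496.66822312,  -39.24138178, 1021.34488333]), 'orientation': array([-0.69938774,  0.71345803, -0.02921473,  0.03131959])}
wrist {'fx': 396.43055839168596, 'fy': 396.43055839168596, 'cx': 320.6665725355455, 'cy': 238.55408640903065, 'position': array([ 80.36621157, 624.20423842, 372.17618873]), 'orientation': array([0.77998442, 0.60748837, 0.09177586, 0.11899321])}
```

View pics/side0.png

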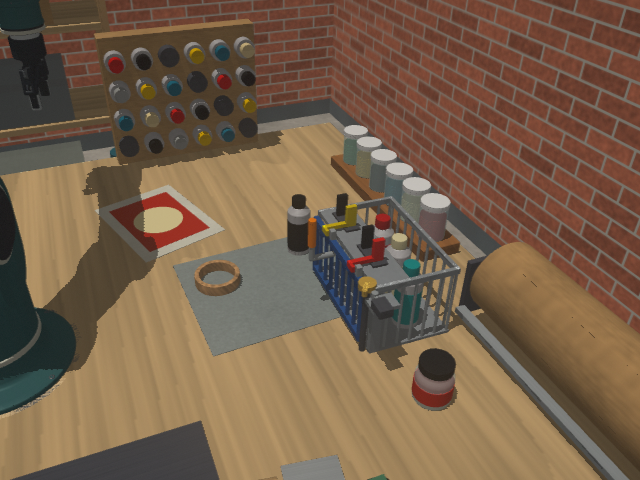

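View pics/top0.png

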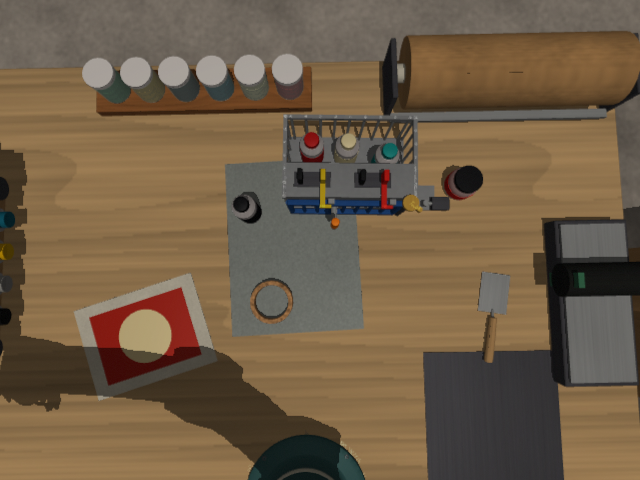

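```bash
cat > h.py <<'E'
import numpy as np, cv2
from bench import manip
from scipy.spatial.transform import Rotation as R
def ray(d,u,v):
    r=R.from_quat(d["orientation"]).as_matrix()@np.array([(u-d["cx"])/d["fx"],(v-d["cy"])/d["fy"],1]); return np.array(d["position"]),r/np.linalg.norm(r)
def onz(d,u,v,z):
    p,r=ray(d,u,v); return p+r*(z-p[2])/r[2]
def tri(d1,a,d2,b):
    p,r=ray(d1,*a);q,s=ray(d2,*b)
    t=np.linalg.lstsq(np.c_[r,-s],q-p,rcond=None)[0]; A=p+r*t[0];B=q+s*t[1]
    return (A+B)/2,np.linalg.norm(A-B)
def proj(d,P):
    c=R.from_quat(d["orientation"]).inv().apply(np.array(P)-d["position"]); return d["fx"]*c[0]/c[2]+d["cx"],d["fy"]*c[1]/c[2]+d["cy"]
def save(d,name,box=None,k=1):
    im=cv2.cvtColor(d["image"],cv2.COLOR_RGB2BGR)
    if box: x0,y0,x1,y1=box; im=cv2.resize(im[y0:y1,x0:x1],None,fx=k,fy=k,interpolation=cv2.INTER_CUBIC)
    cv2.imwrite(f"pics/{name}.png",im)
E
python3 - <<'E'
from h import *
t=manip.get_image("top"); s=manip.get_image("side")
save(t,"t1",(270,100,470,240),4); save(s,"s1",(280,180,480,330),4)
for n,d in (("top",t),("side",s)):
    h=cv2.cvtColor(d["image"],cv2.COLOR_RGB2HSV)
    roi=np.zeros(h.shape[:2],np.uint8)
    if n=="top": roi[150:235,270:450]=1
    else: roi[195:300,300:400]=1
    for c,lo,hi in(("y",(24,150,100),(34,255,255)),("r",(0,180,100),(4,255,255)),("o",(6,180,140),(16,255,255))):
        m=cv2.inRange(h,lo,hi)*roi
        N,l,st,ce=cv2.connectedComponentsWithStats(m)
        for i in range(1,N):
            if st[i,4]>15: print(n,c,st[i],ce[i])
E
```

```text
top y [321 169   5  11  45] [322.55555556 173.93333333]
top y [320 183  11  25 143] [322.72727273 196.53146853]
top r [384 170   5  11  54] [386.03703704 174.90740741]
top r [381 184  12  25 159] [384.26415094 196.9245283 ]
top o [332 218   7   8  46] [335.19565217 221.65217391]
side y [322 204  35  32 319] [342.48902821 218.94670846]
side r [376 214  14   8  91] [382.53846154 217.46153846]
side r [347 238  38  34 216] [364.39814815 254.61574074]
side o [308 218   8   5  28] [311.75       219.85714286]
```

View pics/t1.png

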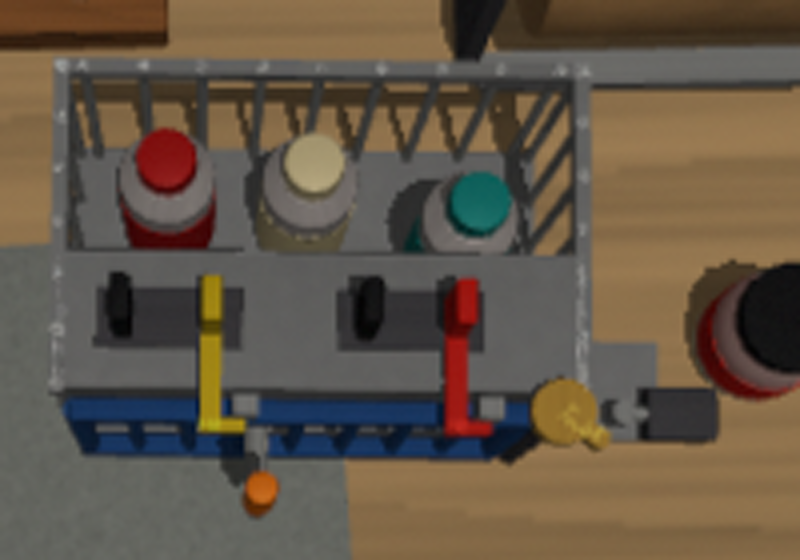

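View pics/s1.png

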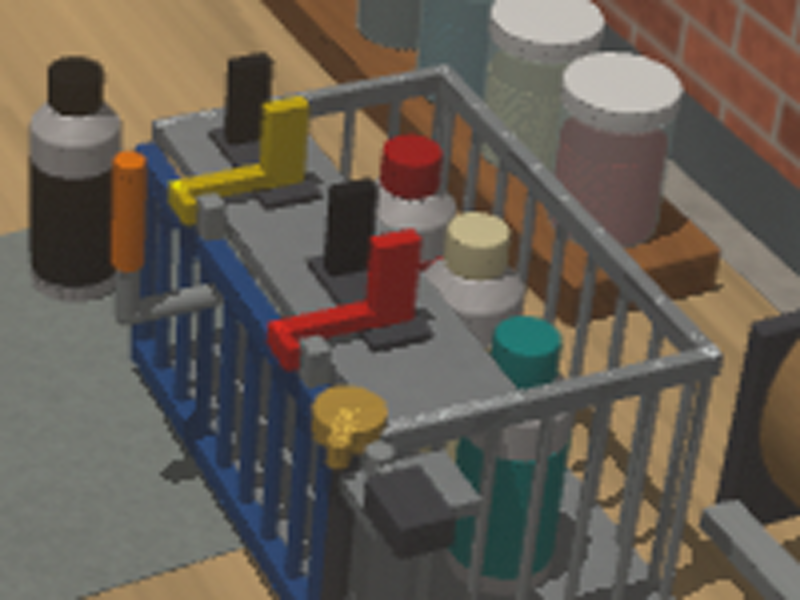

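```bash
python3 - <<'E'
from h import *
t=manip.get_image("top"); s=manip.get_image("side")
T=lambda a,b:(270+a/4-.4,100+b/4-.4)
S=lambda a,b:(280+a/4-.4,180+b/4-.4)
for n,a,z in(("rl",(54,62),155),("rr",(590,66),155),("fl",(52,392),155),("ytab back top mid",(212,276),205),("ypost",(120,272),205),("rtab",(467,280),205),("rpost",(373,277),205),("handle top c",(262,486),207),("knobhinge",(563,410),170),("hdr front l",(60,392),155),("hdr front r",(580,400),155)):
    print(n,onz(t,*T(*a),z).round(1))
for n,a,b in (("ytab",(212,276),(285,100)),("ypost",(120,272),(248,57)),("rtab",(467,280),(395,235)),("rpost",(373,277),(352,182)),("handle",(262,486),(129,158)),("knob",(563,405),(350,405)),("rr",(590,66),(718,352)),("rl",(54,62),(444,66))):
    print(n,*tri(t,T(*a),s,S(*b)))
E
```

```text
rl [813.3  27.5 155. ]
rr [ 805.5 -242.1  155. ]
fl [645.3  30.7 155. ]
ytab back top mid [690.2 -49.2 205. ]
ypost [693.  -6. 205.]
rtab [ 685.9 -168.7  205. ]
rpost [ 688.2 -124.7  205. ]
handle top c [590.4 -70.3 207. ]
knobhinge [ 628.8 -218.8  170. ]
hdr front l [645.2  26.7 155. ]
hdr front r [ 636.  -230.5  155. ]
ytab [685.14737816 -47.33687145 203.43292483] 11.231787434968867
ypost [686.91859397  -3.85659981 203.43324071] 13.335898591581746
rtab [ 681.23526729 -167.08469939  202.53639232] 10.737277637705827
rpost [ 682.98113663 -122.80098238  203.13962111] 11.659248143771022
handle [589.32112695 -69.91055931 205.21975819] 2.6099327980356195
knob [ 631.07291319 -220.33027602  159.44229526] 3.923925984896133
rr [ 804.52006872 -241.66231998  154.39463086] 2.4295030677037524
rl [813.81190435  27.97978255 151.67859477] 1.3528442655238921
```

```bash
cat >> h.py <<'E'
def st():
    s=manip.state(); print("t %.2f"%s["time"],"tcp",np.round(s["ee_pos"],1),"F",np.round(s["contact_force"],1),"w %.1f"%s["width"],"yaw y", np.round(R.from_quat(s["ee_rot"]).as_matrix()[:,1],4)); return s
def need(P,yaw=-0.029):
    s=st(); M=R.from_quat(s["ee_rot"]).as_matrix()
    d=M.T@(np.array(P)-s["ee_pos"])
    yh=np.array([-np.sin(yaw),np.cos(yaw),0]); xh=np.array([-np.cos(yaw),-np.sin(yaw),0])
    W=np.c_[xh,yh,[0,0,-1]]
    print("shift units",np.round(d/20,2),"turn units",np.round(R.from_matrix(M.T@W).as_rotvec()/.12,2))
E
python3 -m inch '[[[0,0,-0.5],[0,0,-0.3],-1],[[0,-0.5,-0.5],[0,0,-0.3],-1],[[-0.3,-0.7,0],[0,0,-0.3],-1],[[-0.4,-0.8,0],[0,0,-0.3],-1],[[-0.5,-0.8,0],[0,0,-0.3],-1],[[-0.5,-0.8,0],[0,0,-0.3],-1]]'
python3 -c "
from h import *
need([680.5,-20,250])"
```

```text
time: 0.85
ee_pos: [177.5, 529.9, 251.3]
ee_rot: [0.015, 1.0, -0.0, -0.0]
contact_force: [0.7, 0.8, 0.3]
width: 85.6
t 0.85 tcp [177.5 529.9 251.3] F [0.7 0.8 0.3] w 85.6 yaw y [ 0.0294  0.9996 -0.    ]
shift units [-25.95 -26.75   0.06] turn units [-0. -0. -0.]
```

```bash

python3 -m inch '[[[-0.8,-0.8,0],[0,0,0],-1],[[-0.9,-0.9,0],[0,0,0],-1],[[-0.9,-0.9,0],[0,0,0],-1],[[-0.9,-0.9,0],[0,0,0],-1],[[-0.9,-0.9,0],[0,0,0],-1],[[-0.9,-0.9,0],[0,0,0],-1],[[-0.9,-0.9,0],[0,0,0],-1],[[-0.9,-0.9,0],[0,0,0],-1],[[-0.9,-0.9,0],[0,0,0],-1],[[-0.9,-0.9,0],[0,0,0],-1]]'
python3 -m inch '[[[-0.9,-0.9,0],[0,0,0],-1],[[-0.9,-0.9,0],[0,0,0],-1],[[-0.9,-0.9,0],[0,0,0],-1],[[-0.9,-0.9,0],[0,0,0],-1],[[-0.9,-0.9,0],[0,0,0],-1],[[-0.9,-0.9,0],[0,0,0],-1],[[-0.9,-0.9,0],[0,0,0],-1],[[-0.9,-0.9,0],[0,0,0],-1],[[-0.6,-0.6,0],[0,0,0],-1],[[0,0,0],[0,0,0],-1]]'
python3 -c "
from h import *
need([680.5,-20,250])"
```

```text
time: 1.68
ee_pos: [350.5, 346.1, 251.4]
ee_rot: [0.016, 1.0, 0.0, 0.0]
contact_force: [0.8, -0.4, 0.3]
width: 85.2
time: 2.52
ee_pos: [502.7, 183.2, 251.3]
ee_rot: [0.018, 1.0, -0.001, 0.0]
contact_force: [-0.1, -0.5, -0.2]
width: 85.2
t 2.52 tcp [502.7 183.2 251.3] F [-0.1 -0.5 -0.2] w 85.2 yaw y [ 0.036   0.9994 -0.001 ]
shift units [-9.25 -9.83  0.08] turn units [-0.01  0.01 -0.06]
```

```bash

python3 -m inch '[[[-0.9,-0.9,0],[0,0,0],-1],[[-0.9,-0.9,0],[0,0,0],-1],[[-0.9,-0.9,0],[0,0,0],-1],[[-0.9,-0.9,0],[0,0,0],-1],[[-0.9,-0.9,0],[0,0,0],-1],[[-0.9,-0.9,0],[0,0,0],-1],[[-0.9,-0.9,0],[0,0,0],-1],[[-0.9,-0.9,0],[0,0,0],-1],[[-0.9,-0.9,0],[0,0,0],-1],[[-0.4,-0.8,0],[0,0,0],-1]]'
python3 -m inch '[[[0,0,0],[0,0,0],-1],[[0,0,0],[0,0,0],-1]]'
python3 -c "
from h import *
need([680.5,-20,250])
t=manip.get_image('top'); save(t,'t2',(270,100,470,240),4)
t=manip.get_image('wrist'); save(t,'w2')
"
```

```text
time: 3.35
ee_pos: [666.2, 2.1, 250.9]
ee_rot: [0.016, 1.0, -0.0, -0.0]
contact_force: [-0.2, -0.7, 0.2]
width: 85.5
time: 3.52
ee_pos: [664.9, 2.5, 251.0]
ee_rot: [0.017, 1.0, -0.0, -0.0]
contact_force: [0.8, 1.6, 1.0]
width: 85.7
t 3.52 tcp [664.9   2.5 251. ] F [0.8 1.6 1. ] w 85.7 yaw y [ 3.310e-02  9.995e-01 -3.000e-04]
shift units [-0.81 -1.1   0.05] turn units [-0.   -0.   -0.03]
```

View pics/w2.png

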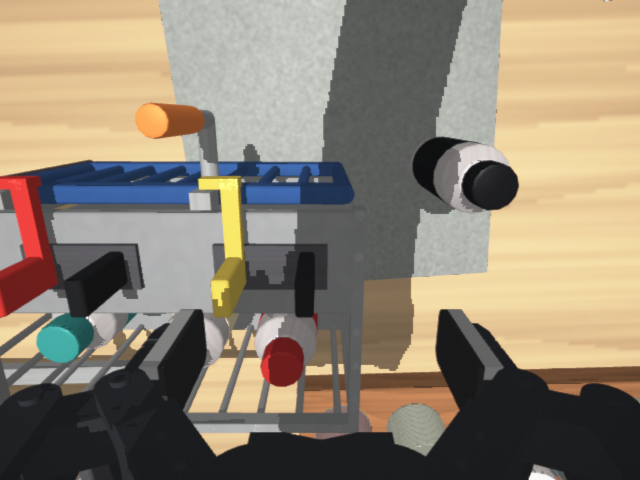

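```bash

python3 -c "
from h import *
d=manip.get_image('wrist'); save(d,'w3',(130,160,370,340),3)
print(d['position'])
for p in ((226.5,313),(304.5,315),(155,105)): print(onz(d,*p,205).round(1))
for P in ((690.2,-49.2,205),(693,-6,205)): print(proj(d,P))
"
```

```text
[589.53496478   6.26494011 392.70634889]
[687.3 -46.3 205. ]
[689.8  -5.3 205. ]
[582.8 -67.9 205. ]
(np.float64(221.57843191087267), np.float64(318.03638527334624))
(np.float64(303.44536716049697), np.float64(320.52381933450374))
```

View pics/w3.png

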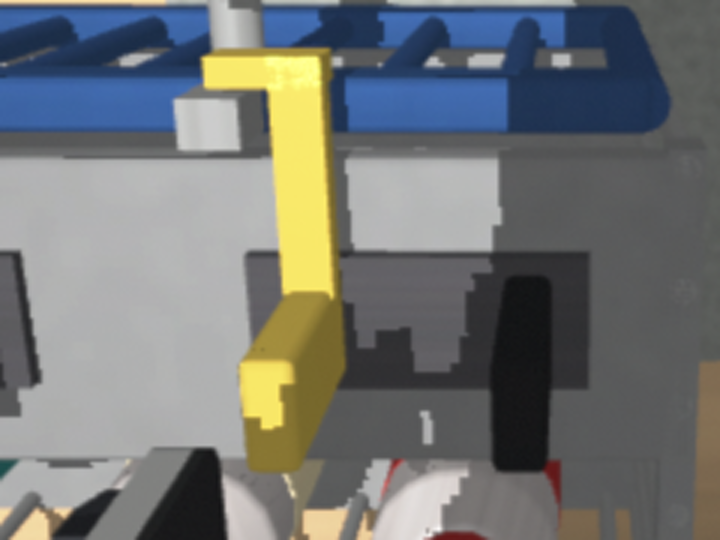

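```bash

python3 -m inch '[[[-0.4,-0.55,0],[0,0,0],-1],[[-0.35,-0.55,0],[0,0,0],-1],[[0,0,0.5],[0,0,0],-1],[[0,0,0.5],[0,0,0],-1],[[0,0,0],[0,0,0],-1],[[0,0,0],[0,0,0],-1]]'
python3 -c "
from h import *
need([680,-20,168])"
```

```text
time: 4.17
ee_pos: [678.8, -19.1, 230.4]
ee_rot: [0.016, 1.0, 0.0, -0.001]
contact_force: [0.4, 0.1, 0.9]
width: 85.3
t 4.17 tcp [678.8 -19.1 230.4] F [0.4 0.1 0.9] w 85.3 yaw y [0.0314 0.9995 0.    ]
shift units [-0.07 -0.04  3.12] turn units [ 0.   -0.01 -0.02]
```

```bash

python3 -m inch '[[[-0.06,-0.05,0.5],[0,0,0],-1],[[0,0,0.6],[0,0,0],-1],[[0,0,0.6],[0,0,0],-1],[[0,0,0.6],[0,0,0],-1],[[0,0,0.6],[0,0,0],-1],[[0,0,0.2],[0,0,0],-1],[[0,0,0],[0,0,0],-1],[[0,0,0],[0,0,0],-1]]'
python3 -c "
from h import *
need([680,-20,168])
d=manip.get_image('wrist'); save(d,'w4')"
```

```text
time: 4.83
ee_pos: [680.5, -20.6, 169.3]
ee_rot: [0.016, 1.0, -0.0, -0.0]
contact_force: [0.3, 0.4, 0.5]
width: 85.1
t 4.83 tcp [680.5 -20.6 169.3] F [0.3 0.4 0.5] w 85.1 yaw y [ 3.190e-02  9.995e-01 -2.000e-04]
shift units [0.03 0.03 0.06] turn units [-0.   -0.   -0.02]
```

View pics/w4.png

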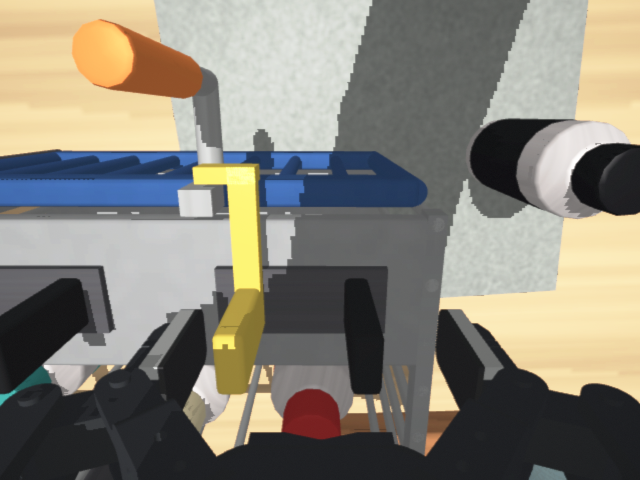

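```bash

python3 -m inch '[[[0,0,0],[0,0,0],-0.6],[[0,0,0],[0,0,0],-0.3],[[0,0,0],[0,0,0],-0.1],[[0,0,0],[0,0,0],0],[[0,0,0],[0,0,0],0],[[0,0,0],[0,0,0],0]]'
python3 -m inch '[[[0,0,0],[0,0,0],0.1],[[0,0,0],[0,0,0],0.1],[[0,0,0],[0,0,0],0.15],[[0,0,0],[0,0,0],0.15]]'
python3 -c "
from h import *
need([680,-20,168])"
```

```text
time: 5.38
ee_pos: [680.6, -20.8, 169.5]
ee_rot: [0.016, 1.0, -0.0, 0.0]
contact_force: [0.8, -3.1, 1.5]
width: 42.5
time: 5.72
ee_pos: [680.5, -19.6, 169.6]
ee_rot: [0.015, 1.0, 0.0, 0.0]
contact_force: [-1.9, 3.6, 6.3]
width: 37.1
t 5.72 tcp [680.5 -19.6 169.6] F [-1.9  3.6  6.3] w 37.1 yaw y [3.080e-02 9.995e-01 6.000e-04]
shift units [ 0.03 -0.02  0.08] turn units [ 0.01  0.   -0.02]
```

```bash

python3 -m inch '[[[0,0,0],[0,0,0],0.3],[[0,0,0],[0,0,0],0.5],[[0,0,0],[0,0,0],0.5],[[0,0,0],[0,0,0],0.5]]'
python3 -c "
from h import *
st()
d=manip.get_image('wrist'); save(d,'w5')"
```

```text
time: 6.05
ee_pos: [680.6, -19.5, 169.8]
ee_rot: [0.015, 1.0, 0.0, 0.0]
contact_force: [-2.2, 4.6, 8.2]
width: 36.6
t 6.05 tcp [680.6 -19.5 169.8] F [-2.2  4.6  8.2] w 36.6 yaw y [3.040e-02 9.995e-01 5.000e-04]
```

View pics/w5.png

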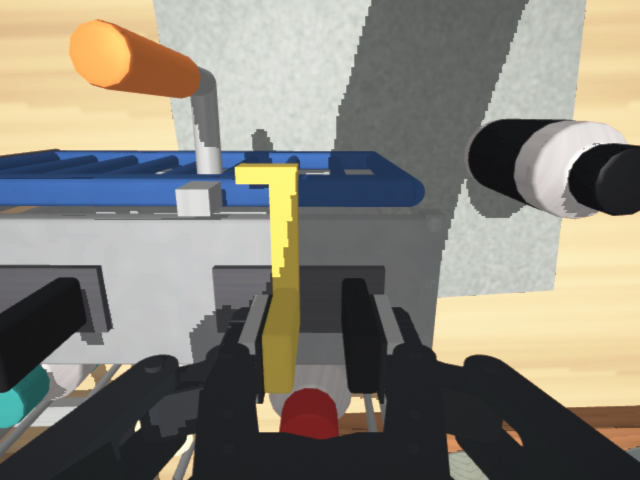

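```bash

python3 -m inch '[[[0,0,0],[0,0,0],0],[[0,0,0],[0,0,0],-0.5],[[0,0,0],[0,0,0],-1],[[0,0,0],[0,0,0],-1],[[0,0,0],[0,0,0],-1],[[0,0,0],[0,0,0],-1],[[0,0,0],[0,0,0],-1]]'
python3 -c "
from h import *
need([676.8,-139,230])
d=manip.get_image('wrist'); save(d,'w6')"
```

```text
time: 6.68
ee_pos: [680.4, -20.6, 169.3]
ee_rot: [0.016, 1.0, -0.0, -0.0]
contact_force: [1.2, -0.5, -0.7]
width: 85.5
t 6.68 tcp [680.4 -20.6 169.3] F [ 1.2 -0.5 -0.7] w 85.5 yaw y [ 3.180e-02  9.995e-01 -1.000e-04]
shift units [-0.01 -5.93 -3.04] turn units [-0.   -0.   -0.02]
```

View pics/w6.png

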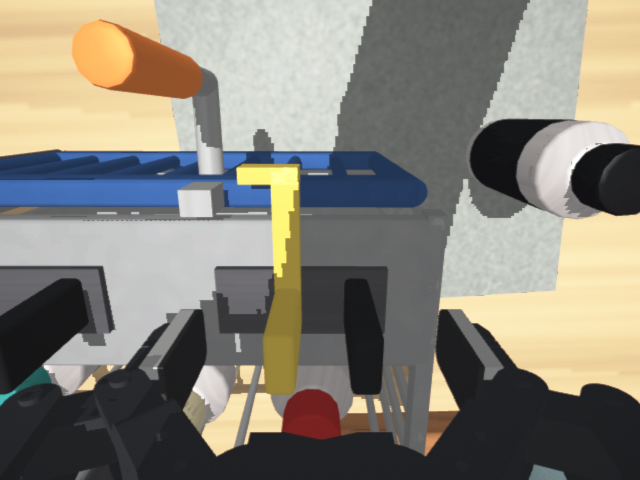

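```bash

python3 -m inch '[[[0,0,-0.6],[0,0,0],-1],[[0,0,-0.9],[0,0,0],-1],[[0,0,-0.9],[0,0,0],-1],[[0,0,-0.6],[0,0,0],-1],[[0,-0.5,0],[0,0,0],-1],[[0,-0.8,0],[0,0,0],-1],[[0,-0.8,0],[0,0,0],-1],[[0,-0.8,0],[0,0,0],-1],[[0,-0.8,0],[0,0,0],-1],[[0,-0.8,0],[0,0,0],-1]]'
python3 -m inch '[[[0,-0.8,0],[0,0,0],-1],[[0,-0.5,0],[0,0,0],-1],[[0,-0.1,0],[0,0,0],-1],[[0,0,0],[0,0,0],-1],[[0,0,0],[0,0,0],-1]]'
python3 -c "
from h import *
need([676.8,-139,168])
d=manip.get_image('wrist'); save(d,'w7')
for P in ((685,-168.7,205),(687.3,-124.7,205)): print(proj(d,P))"
```

```text
time: 7.57
ee_pos: [677.1, -113.0, 228.8]
ee_rot: [0.017, 1.0, -0.0, -0.0]
contact_force: [0.8, 0.3, 0.2]
width: 85.4
time: 7.98
ee_pos: [676.9, -137.6, 229.2]
ee_rot: [0.015, 1.0, 0.0, 0.0]
contact_force: [0.2, 0.5, -0.2]
width: 85.4
t 7.98 tcp [ 676.9 -137.6  229.2] F [ 0.2  0.5 -0.2] w 85.4 yaw y [3.100e-02 9.995e-01 5.000e-04]
shift units [ 0.   -0.07  3.06] turn units [ 0.   -0.   -0.02]
(np.float64(254.41485679638384), np.float64(306.21001021018924))
(np.float64(349.6755092834579), np.float64(308.0451674812015))
```

View pics/w7.png

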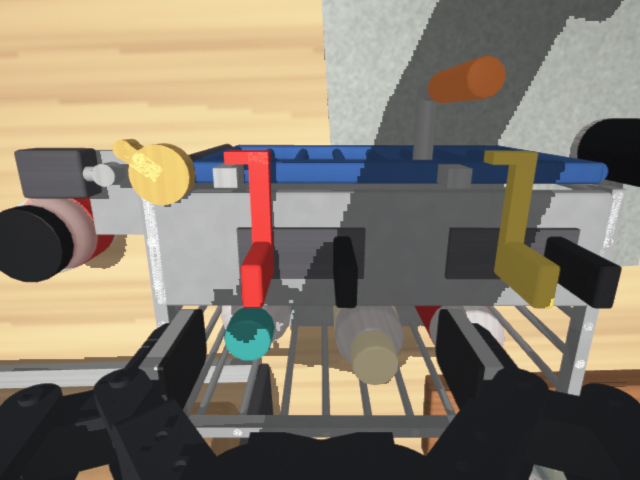

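```bash

python3 -m inch '[[[-0.04,-0.1,0.5],[0,0,0],-1],[[0,0,0.6],[0,0,0],-1],[[0,0,0.6],[0,0,0],-1],[[0,0,0.6],[0,0,0],-1],[[0,0,0.6],[0,0,0],-1],[[0,0,0.1],[0,0,0],-1],[[0,0,0],[0,0,0],-0.8],[[0,0,0],[0,0,0],-0.6]]'
python3 -m inch '[[[0,0,0],[0,0,0],-0.4],[[0,0,0],[0,0,0],-0.2],[[0,0,0],[0,0,0],0],[[0,0,0],[0,0,0],0],[[0,0,0],[0,0,0],0.1],[[0,0,0],[0,0,0],0.15],[[0,0,0],[0,0,0],0.15]]'
python3 -m inch '[[[0,0,0],[0,0,0],0.3],[[0,0,0],[0,0,0],0.5],[[0,0,0],[0,0,0],0.5],[[0,0,0],[0,0,0],0.5]]'
python3 -c "
from h import *
st()
d=manip.get_image('wrist'); save(d,'w8')"
```

```text
time: 8.7
ee_pos: [677.6, -140.6, 169.5]
ee_rot: [0.016, 1.0, -0.0, 0.0]
contact_force: [0.3, -0.8, -0.4]
width: 68.8
time: 9.28
ee_pos: [677.7, -139.6, 170.0]
ee_rot: [0.015, 1.0, 0.0, 0.0]
contact_force: [-3.7, 2.9, 9.6]
width: 37.3
time: 9.62
ee_pos: [677.7, -139.5, 170.2]
ee_rot: [0.015, 1.0, 0.0, 0.0]
contact_force: [-4.7, 5.6, 12.0]
width: 36.6
t 9.62 tcp [ 677.7 -139.5  170.2] F [-4.7  5.6 12. ] w 36.6 yaw y [3.040e-02 9.995e-01 6.000e-04]
```

View pics/w8.png

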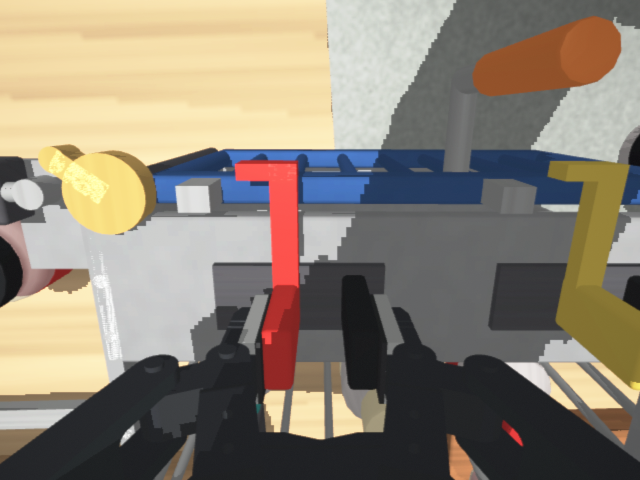

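```bash

python3 -m inch '[[[0,0,0],[0,0,0],0],[[0,0,0],[0,0,0],-0.5],[[0,0,0],[0,0,0],-1],[[0,0,0],[0,0,0],-1],[[0,0,0],[0,0,0],-1],[[0,0,0],[0,0,0],-1],[[0,0,0],[0,0,0],-1]]'
python3 -m inch '[[[0,0,-0.6],[0,0,0],-1],[[0,0,-0.9],[0,0,0],-1],[[0,0,-0.9],[0,0,0],-1],[[0,0,-0.9],[0,0,0],-1],[[0.4,0.4,-0.1],[0,0,0],-1],[[0.8,0.7,0],[0,0,0],-1],[[0.8,0.7,0],[0,0,0],-1],[[0.8,0.7,0],[0,0,0],-1],[[0.8,0.6,0],[0,0,0],-1],[[0.5,0.2,0],[0,0,0],-1]]'
python3 -m inch '[[[0,0,0],[0,0,0],-1],[[0,0,0],[0,0,0],-1]]'
python3 -c "
from h import *
need([590,-70.5,164])
d=manip.get_image('wrist'); save(d,'w9')
t=manip.get_image('top'); save(t,'t9',(270,100,470,240),4)
print(proj(d,(590,-70.5,207)))"
```

```text
time: 10.25
ee_pos: [677.4, -140.5, 169.3]
ee_rot: [0.016, 1.0, -0.0, -0.0]
contact_force: [0.4, -0.8, 1.0]
width: 85.5
time: 11.08
ee_pos: [596.3, -69.7, 237.9]
ee_rot: [0.015, 1.0, 0.0, 0.0]
contact_force: [0.9, -0.3, 0.4]
width: 85.2
time: 11.25
ee_pos: [597.7, -71.7, 238.2]
ee_rot: [0.016, 1.0, 0.0, 0.001]
contact_force: [0.6, 0.8, -0.2]
width: 85.4
t 11.25 tcp [597.7 -71.7 238.2] F [ 0.6  0.8 -0.2] w 85.4 yaw y [3.140e-02 9.995e-01 2.000e-04]
shift units [0.39 0.05 3.71] turn units [ 0.    0.01 -0.02]
(np.float64(323.20019283600016), np.float64(266.7707802479219))
```

View pics/w9.png

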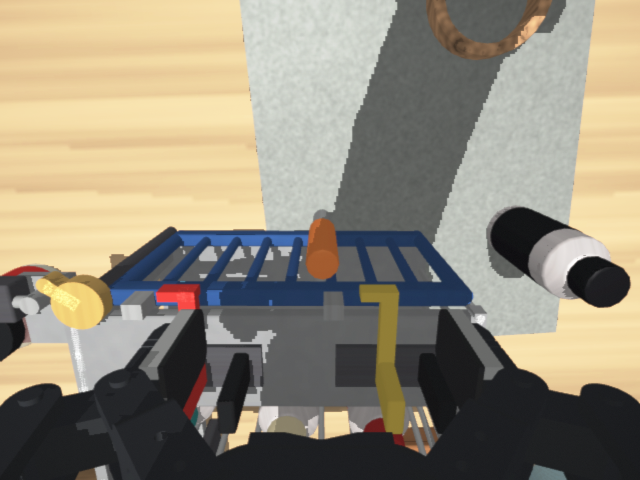

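View pics/t9.png

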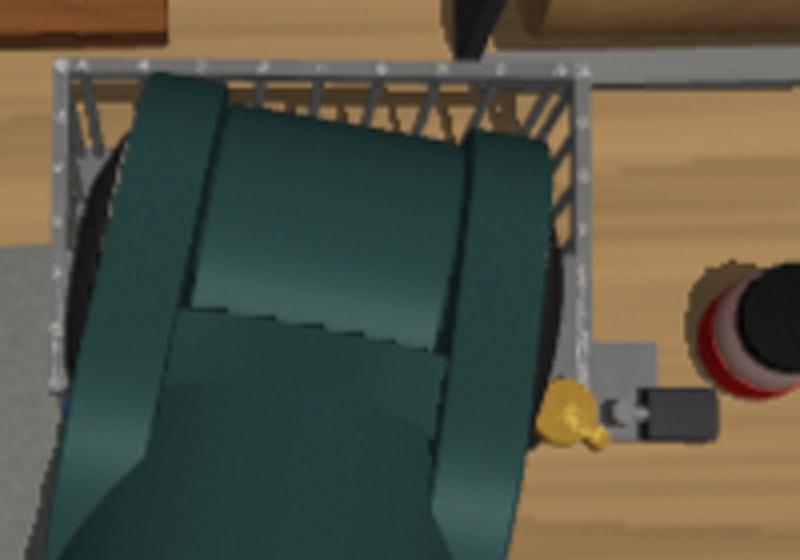

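```bash

python3 -m inch '[[[0.43,0.05,0],[0,0,0],-1],[[0,0,0.5],[0,0,0],-1],[[0,0,0.7],[0,0,0],-1],[[0,0,0.7],[0,0,0],-1],[[0,0,0.7],[0,0,0],-1],[[0,0,0.7],[0,0,0],-1],[[0,0,0.4],[0,0,0],-1],[[0,0,0],[0,0,0],-0.5],[[0,0,0],[0,0,0],0]]'
python3 -m inch '[[[0,0,0],[0,0,0],0.3],[[0,0,0],[0,0,0],0.6],[[0,0,0],[0,0,0],0.8],[[0,0,0],[0,0,0],1],[[0,0,0],[0,0,0],1],[[0,0,0],[0,0,0],1],[[0,0,0],[0,0,0],1]]'
python3 -c "
from h import *
st()
d=manip.get_image('wrist'); save(d,'w10')"
```

```text
time: 12.1
ee_pos: [588.9, -70.9, 163.1]
ee_rot: [0.016, 1.0, -0.0, -0.0]
contact_force: [0.4, 0.1, 0.4]
width: 64.0
time: 12.68
ee_pos: [589.4, -70.8, 164.0]
ee_rot: [0.016, 1.0, -0.0, 0.001]
contact_force: [0.2, -0.5, 6.7]
width: 14.7
t 12.68 tcp [589.4 -70.8 164. ] F [ 0.2 -0.5  6.7] w 14.7 yaw y [ 3.180e-02  9.995e-01 -1.000e-04]
```

View pics/w10.png

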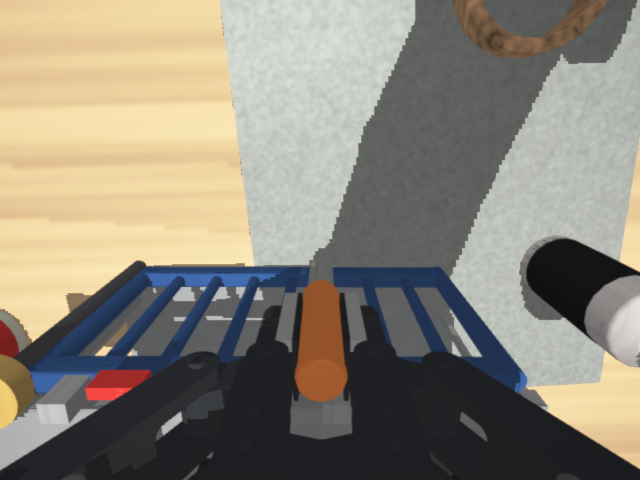

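```bash

python3 -c "
from h import *
s=st(); print(np.round(s['joint_pos'],2))
M=R.from_quat(s['ee_rot']).as_matrix(); P=np.array(s['ee_pos']); H=np.array([630,-222,P[2]])
for k in (.06,.1):
  W=R.from_rotvec([0,0,k]); P2=H+W.apply(P-H); d=M.T@(P2-P); print(k,np.linalg.norm((P-H)),d/20)
"
```

```text
t 12.73 tcp [589.4 -70.8 164. ] F [-0.7 -1.4  6. ] w 14.8 yaw y [ 3.190e-02  9.995e-01 -1.000e-04]
[-0.21  0.45  0.36  1.77 -0.19  0.95  1.77]
0.06 156.57716266190005 [ 0.44522071 -0.14953168 -0.00052996]
0.1 156.57716266190005 [ 0.73670556 -0.26393894 -0.0008756 ]
```

```bash
cat >> h.py <<'E'
def arc(n,dth,H=(630,-222)):
    s=st(); M=R.from_quat(s['ee_rot']).as_matrix(); P=np.array(s['ee_pos']); H=np.array([*H,P[2]])
    a=P-H; print("theta now",np.arctan2(a[1],a[0])-(np.arctan2(150.4,-45)-.030),"rad",np.linalg.norm(a), "j",np.round(s['joint_pos'],2))
    q=P
    for i in range(1,n+1):
        p=H+R.from_rotvec([0,0,i*dth]).apply(a); print(np.round(M.T@(p-q)/20,2)[:2].tolist()); q=p
E
python3 -c "
from h import *
arc(8,.06)"
```

```text
t 12.73 tcp [589.4 -70.8 164. ] F [-0.7 -1.4  6. ] w 14.8 yaw y [ 3.190e-02  9.995e-01 -1.000e-04]
theta now 0.0014285952783514855 rad 156.57716266190005 j [-0.21  0.45  0.36  1.77 -0.19  0.95  1.77]
[0.45, -0.15]
[0.44, -0.18]
[0.42, -0.2]
[0.41, -0.23]
[0.4, -0.25]
[0.38, -0.27]
[0.36, -0.3]
[0.35, -0.32]
```

```bash

python3 -m inch '[[[0.45,-0.15,0],[0,0,0],1],[[0.44,-0.18,0],[0,0,0],1],[[0.42,-0.2,0],[0,0,0],1],[[0,0,0],[0,0,0],1]]'
python3 -c "
from h import *
arc(8,.06)
d=manip.get_image('wrist'); save(d,'w11')"
```

```text
time: 13.07
ee_pos: [561.7, -80.3, 164.0]
ee_rot: [0.016, 1.0, 0.0, 0.0]
contact_force: [-0.3, 3.9, 1.6]
width: 14.7
t 13.07 tcp [561.7 -80.3 164. ] F [-0.3  3.9  1.6] w 14.7 yaw y [3.170e-02 9.995e-01 9.000e-04]
theta now 0.18837689963153426 rad 157.2589337647187 j [-0.21  0.41  0.37  1.83 -0.18  0.93  1.78]
[0.41, -0.23]
[0.4, -0.25]
[0.38, -0.28]
[0.36, -0.3]
[0.34, -0.32]
[0.32, -0.34]
[0.3, -0.36]
[0.28, -0.38]
```

View pics/w11.png

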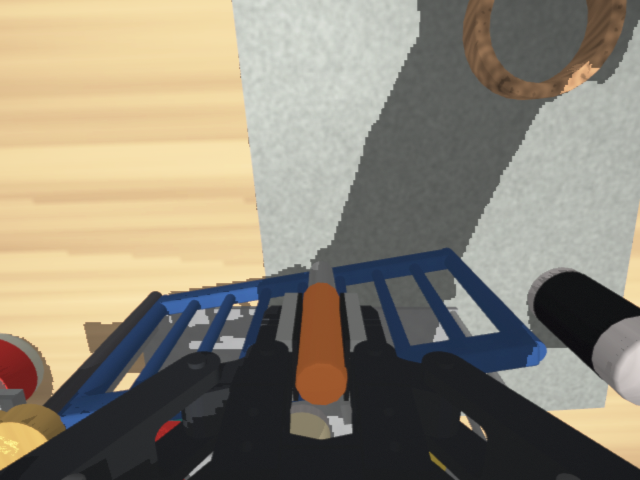

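```bash

python3 -m inch '[[[0.41,-0.23,0],[0,0,0],1],[[0.4,-0.25,0],[0,0,0],1],[[0.38,-0.28,0],[0,0,0],1],[[0.36,-0.3,0],[0,0,0],1],[[0.34,-0.32,0],[0,0,0],1],[[0.32,-0.34,0],[0,0,0],1],[[0.3,-0.36,0],[0,0,0],1],[[0.28,-0.38,0],[0,0,0],1]]'
python3 -c "
from h import *
arc(8,.06)"
```

```text
time: 13.78
ee_pos: [504.0, -124.3, 163.5]
ee_rot: [0.014, 1.0, 0.002, -0.001]
contact_force: [-12.5, 20.1, 10.6]
width: 14.5
t 13.78 tcp [ 504.  -124.3  163.5] F [-12.5  20.1  10.6] w 14.5 yaw y [0.0279 0.9996 0.0043]
theta now 0.6505722725264793 rad 159.40053929824793 j [-0.15  0.33  0.4   1.95 -0.16  0.9   1.88]
[0.27, -0.39]
[0.25, -0.41]
[0.22, -0.42]
[0.2, -0.44]
[0.17, -0.45]
[0.14, -0.46]
[0.11, -0.46]
[0.09, -0.47]
```

```bash

python3 -c "
from h import *
d=manip.get_image('wrist'); save(d,'w12')
d=manip.get_image('side'); save(d,'s12',(230,150,470,330),3)"
```

```text
(no output)
```

View pics/w12.png

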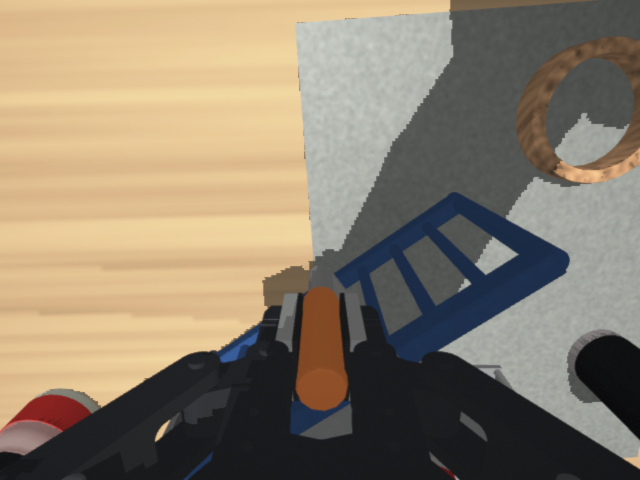

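View pics/s12.png

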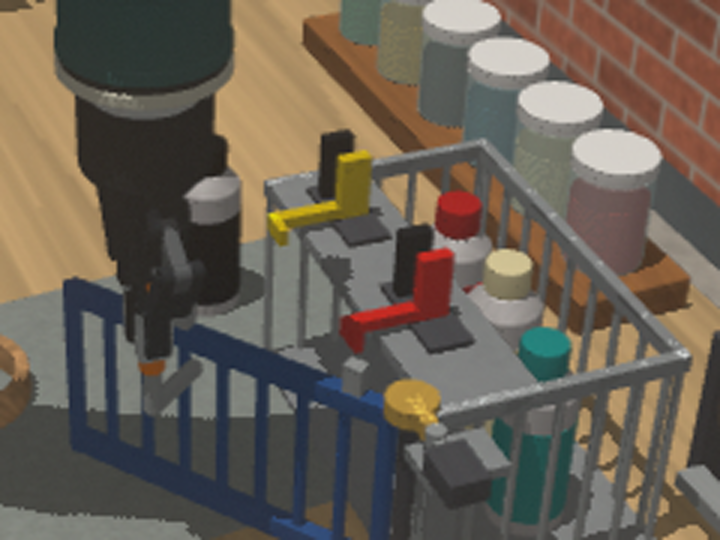

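```bash
cat >> h.py <<'E'
def arc2(n,dth,cmd,H=(627,-223)):
    s=st(); M=R.from_quat(s['ee_rot']).as_matrix(); P=np.array(s['ee_pos']); H=np.array([*H,P[2]])
    a=P-H; print("rad",np.linalg.norm(a)," theta",np.arctan2(a[1],a[0])-(np.arctan2(150.4,-45)-.030),"j",np.round(s['joint_pos'],2)); a*=157/np.linalg.norm(a)
    q=np.array([*cmd,P[2]])
    for i in range(1,n+1):
        p=H+R.from_rotvec([0,0,i*dth]).apply(a); print(np.round(M.T@(p-q)/20,2)[:2].tolist(),p[:2].round(1)); q=p
E
python3 -c "
from h import *
arc2(9,.06,(504.3,-127.7))"
```

```text
t 13.88 tcp [ 503.4 -127.1  163.4] F [-15.6  12.   10.6] w 14.4 yaw y [0.0313 0.9995 0.0018]
rad 156.38535674806522  theta 0.6502137418246627 j [-0.14  0.33  0.4   1.95 -0.16  0.9   1.88]
[0.33, -0.34] [ 497.4 -134.4]
[0.24, -0.4] [ 492.3 -142.3]
[0.22, -0.42] [ 487.7 -150.5]
[0.19, -0.43] [ 483.6 -159. ]
[0.17, -0.44] [ 480.1 -167.7]
[0.14, -0.45] [ 477.  -176.6]
[0.11, -0.46] [ 474.5 -185.7]
[0.08, -0.46] [ 472.5 -194.9]
[0.06, -0.47] [ 471.1 -204.2]
```

```bash

python3 -m inch '[[[0.33,-0.34,0],[0,0,0],1],[[0.24,-0.4,0],[0,0,0],1],[[0.22,-0.42,0],[0,0,0],1],[[0.19,-0.43,0],[0,0,0],1],[[0.17,-0.44,0],[0,0,0],1],[[0.14,-0.45,0],[0,0,0],1],[[0,0,0],[0,0,0],1],[[0,0,0],[0,0,0],1]]'
python3 -c "
from h import *
arc2(9,.06,(477,-176.6))"
```

```text
time: 14.55
ee_pos: [476.5, -176.8, 163.2]
ee_rot: [0.016, 1.0, 0.0, -0.001]
contact_force: [-11.9, 5.5, 10.4]
width: 14.9
t 14.55 tcp [ 476.5 -176.8  163.2] F [-11.9   5.5  10.4] w 14.9 yaw y [3.290e-02 9.995e-01 8.000e-04]
rad 157.47085726862827  theta 1.0121194006312246 j [-0.06  0.31  0.42  1.98 -0.16  0.89  1.98]
[0.11, -0.47] [ 474.4 -186. ]
[0.08, -0.46] [ 472.5 -195.2]
[0.05, -0.47] [ 471.1 -204.5]
[0.03, -0.47] [ 470.3 -213.9]
[-0.0, -0.47] [ 470.  -223.3]
[-0.03, -0.47] [ 470.3 -232.7]
[-0.06, -0.47] [ 471.2 -242.1]
[-0.09, -0.46] [ 472.6 -251.4]
[-0.11, -0.46] [ 474.6 -260.6]
```

```bash

python3 -m inch '[[[0.13,-0.47,0],[0,0,0],1],[[0.08,-0.46,0],[0,0,0],1],[[0.05,-0.47,0],[0,0,0],1],[[0.03,-0.47,0],[0,0,0],1],[[0,-0.47,0],[0,0,0],1],[[-0.03,-0.47,0],[0,0,0],1],[[-0.06,-0.47,0],[0,0,0],1],[[-0.09,-0.46,0],[0,0,0],1],[[-0.11,-0.4,0],[0,0,0],1],[[0,0,0],[0,0,0],1]]'
python3 -m inch '[[[0,0,0],[0,0,0],1],[[0,0,0],[0,0,0],1],[[0,0,0],[0,0,0],1]]'
python3 -c "
from h import *
arc2(2,.06,(474.6,-259.5))
for n in ('wrist','top','side'):
  d=manip.get_image(n); save(d,n+'13')"
```

```text
time: 15.38
ee_pos: [474.9, -260.5, 163.0]
ee_rot: [0.016, 1.0, -0.0, -0.0]
contact_force: [-6.1, 4.3, 5.0]
width: 14.6
time: 15.63
ee_pos: [474.5, -259.0, 163.1]
ee_rot: [0.016, 1.0, 0.0, -0.001]
contact_force: [-6.7, 2.6, 0.9]
width: 14.6
t 15.63 tcp [ 474.5 -259.   163.1] F [-6.7  2.6  0.9] w 14.6 yaw y [3.170e-02 9.995e-01 3.000e-04]
rad 156.65565899258303  theta -4.741117460707361 j [ 0.08  0.37  0.45  1.9  -0.2   0.91  2.16]
[-0.12, -0.43] [ 476.6 -268.2]
[-0.16, -0.44] [ 479.6 -277.1]
```

View pics/wrist13.png

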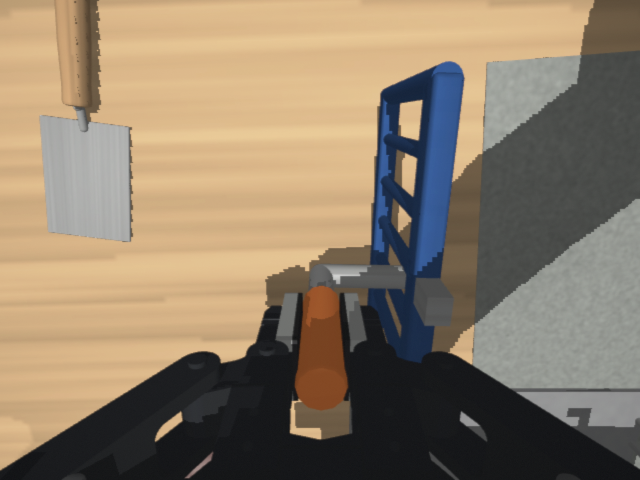

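View pics/side13.png

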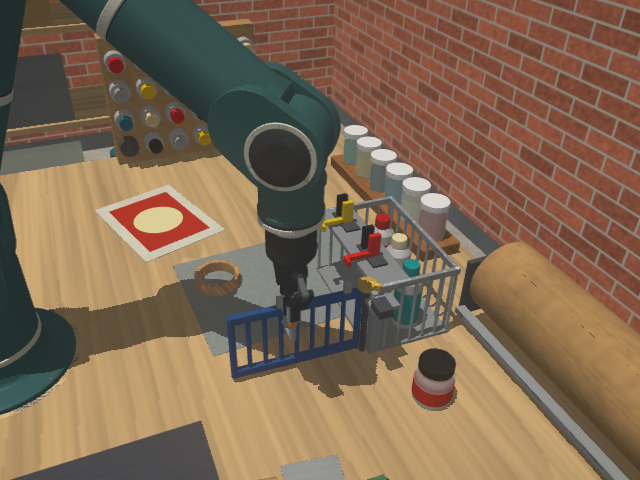

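View pics/top13.png

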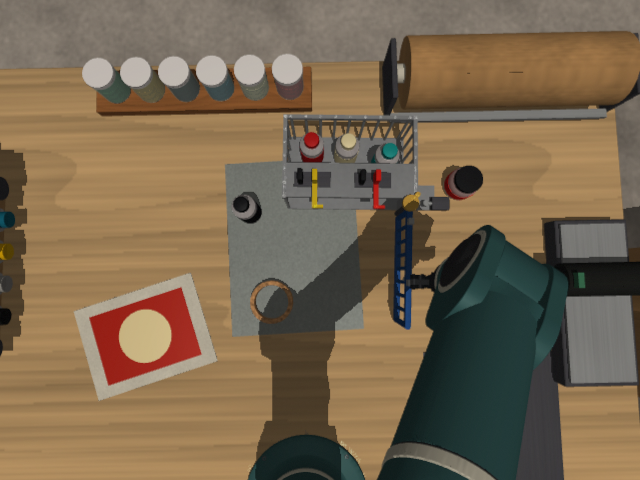

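```bash

python3 -m inch '[[[0,0,0],[0,0,0],1],[[0,0,0],[0,0,0],1],[[0,0,0],[0,0,0],1],[[0,0,0],[0,0,0],1]]'
python3 -c "
from h import *
s=st(); print(np.abs(s['dq']).max())
t=manip.get_image('top')
print(manip.hand_in())"
```

```text
time: 16.12
ee_pos: [474.5, -259.0, 163.1]
ee_rot: [0.016, 1.0, 0.0, -0.001]
contact_force: [-6.1, 3.0, 0.9]
width: 14.3
t 16.12 tcp [ 474.5 -259.   163.1] F [-6.1  3.   0.9] w 14.3 yaw y [3.160e-02 9.995e-01 3.000e-04]
0.0014282318484750646
the job is handed in; nothing more can be done
None
```

I squeezed the yellow catch fully, then the red one, took the gate by its orange handle and swung it past the detent. It stands about square to the cage front and I handed in while still gripping it, at about 16 s.

- **Catches:** the jaws stalled at 36.6 mm on both. The reading runs about 1.4 mm low (14.7 mm on the 16 mm handle), so this matches the 38 mm of a full squeeze. Both tabs stayed where they were squeezed.
- **Gate:** the angle worked out from the tool position is about 1.54 rad. The top view agrees by eye.
- **Hold:** the last reading showed 14.3 mm on the handle, the arm still and about 7 N on the wrist.
- **Other objects:** in the last pictures the cans, jar, tape roll and ink knife look undisturbed. I judged this by eye and did not measure them.

One thing disagreed. My first hinge estimate was about 3 mm off, which pushed the wrist force to about 26 N and let the handle slip an estimated 1–2 mm in the pads. I corrected the hinge mid-swing, and the force fell and stayed low from there.

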